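Close up the stationery chest in the gift shop

ROBOT

A 6-joint arm with a two-finger parallel gripper is mounted at the origin on the work surface. World frame = base frame: x ahead of the robot, y to its left, z up, the work surface at z = 0. Lengths are in m, angles in rad, forces in N, time in s.
With the tool pointing down it reaches from about 0.375 to 0.9 m from the base axis. Payload 3.1 kg.
Tool frame: the origin (TCP) lies at the very end of the fingers, on their centre line; the grasp point (between the pads) lies 19 mm behind it (manip.tcp_to_grasp is the distance from the TCP to the grasp point, in m); z points along the fingers, y is the line along which they close (so a half turn about z gives the same grasp; the last joint's range is limited). The gripper opens to 85 mm and grips with 20 to 120 N. Pads are 22 mm wide; open, the fingers measure 114 mm over their backs; the gripper's body (76 mm by 85 mm) begins 54 mm behind the grasp point. The pads swing forward as they close: fully open they stand 13 mm farther back than shut.
Start: joints at [1.113, 0.527, 1.433, -0, 1.181, -0.178], TCP at [0.173, 0.601, 0.231] pointing down, gripper open.
Joint ranges: [-3.08, 3.08], [-0.75, 2.2], [0.22, 2.44], [-1.43, 4.57], [0, 2.65], [-2.85, 2.85]. Speed limits (rad/s): [2.79, 2.79, 3.14, 3.14, 3.14, 3.14].

INTERFACE

Orientations are given as a unit quaternion [x, y, z, w].
In Python, from station import manip gives the robot as it stands. The module is installed in compiled form; this text tells all that it offers.
- The arm moves only by the tool step_arm, never from a script. Its argument "commands" is one flat list of numbers, 6 for each row, row after row: the shift along the tool's x, y, z in m, then the turn, a rotation vector about the tool's x, y, z in degrees. A call has exactly 10 rows; each row is the pose to reach, as a shift and turn from the pose commanded when the call began, along the tool's axes at that moment; what a row does not reach only later rows make up. A row lasts 1/10 s, in which the tool goes at most 50 mm and 8.59 degrees, less where a joint would pass 70% of its speed; a pose out of reach is approached as far as the arm can. A call with a gripper value outside its range is refused whole. "jaw" is the opening in per cent of the stroke, from 0 (shut) to 100 (fully open), set as the call begins (left out, the last holds). The fingers move at their own pace and stop on an object; "grip_force" is the grip in N (left out, the last holds). Time passes only in rows, so rows that repeat a pose let the fingers close, or fill a call up. It gives the time, the measured TCP pose, the force, the opening and the grip force at its end, in the units of the state.
- manip.sense(): the state, without advancing time (a new reading comes with each control period).
- manip.snapshot(name): name is "side" or "top"; returns a dict with "pixels" (480x640x3 uint8, blue, green, red), "fx", "fy", "cx", "cy" (pixels), "k1" (the pictures are not rectified: a ray, as slopes to the right and down, at radius r is drawn at 1 + k1 r^2 times it, then the intrinsics apply), "R" (3x3) and "t" (3): a world point X has camera coordinates R X + t. Camera axes: x right, y down, z forward; pixel columns grow to the right and rows downward; lengths in m; the calibration is good to about 2 mm. A picture is of the moment at which its call begins. There is no depth.
- manip.sign_off(): hands the job in; it is judged then, once.
The state is a dict: "t": time; "q": joint angles; "qd": joint speeds; "tau": joint torques, N m; "tcp_pos": TCP position; "tool_rot": TCP orientation; "force": force on the tool from outside, world axes, zero at the start; "ft_torque": the same for the moment, N m; "finger_gap": opening from 0.0 (shut) to 1.0 (fully open); "gripper_force": force on a finger pad.
Only numpy, scipy, OpenCV 4.12 (cv2) and the standard library are available. Lean on these libraries where they do the work, as an engineer would, in place of code of your own. Each camera call takes 0.05 s, during which the arm holds its last target. There are 200 camera calls.

TASK

Close up the small white stationery chest on the gift table: with the fingertips, push both blue drawers fully home and push the raised blue lid all the way down, in any order and gently, without slamming anything. Do not pull a drawer right out or throw the lid right back, do not pick anything up, and leave the mug, the bottle beside the chest and the two tins in the tray under the lid where they are; finish clear of everything.

Things in the scene. Friction and masses are not known exactly. Their poses are not given: they have to be found in the camera images.
- chest: White chest fixed to the table, 170 mm deep (x), 300 wide (y), 106 high without lid. Origin: centre of its underside. Its front looks along its -x, roughly to the robot; +x pushes drawers in. Two blue drawers side by side (y = +73.5 and -73.5 mm); above them a tray (floor 70, rim 106 mm above the table) under the lid. A shut drawer's outer face is at x = -99 mm; the shut lid ends at x = -91 mm.
- drawer_left_front (a point): Centre of the outer face of the left (+y of the chest) drawer's blue front; it moves with the drawer. The front is 143 mm wide, 50 mm high (12 to 62 mm above the table), 14 mm thick, flat, without a handle, with a flat brass label plate. Axes parallel to the chest's.
- drawer_right_front (a point): The same for the right (-y) drawer.
- drawer_left (a joint): How far the left drawer is out, in m: 0 fully home (a hard stop), 0.10 fully out. It starts 0.03 to 0.08 out, slides with about 2 N of friction and stays where it is left.
- drawer_right (a joint): The same for the right drawer.
- lid (a joint): Opening angle of the lid in rad: 0 flat shut on the chest's rim, 1.4 fully raised. It starts at 0.8 to 1.2. A stiff hinge holds it wherever it is left; about 1 to 4 N at the free edge, square to the panel, pushes it down.
- lid_hinge (a point): Middle of the lid's hinge line, along the chest's far upper edge (chest x = +85 mm, 106 mm above the table); the hinge axis is the chest's y. Axes parallel to the chest's.
- lid_edge (a point): Middle of the lid's free edge, on its outer (upper) face; moves with the lid. The lid is a flat blue panel, 176 mm from hinge to free edge, 304 mm wide, 10 mm thick, with a pale dotted field on the outer face. Its underside passes through the hinge line; shut, its top is 116 mm above the table.
- mug: White mug, 80 mm across, 92 mm high, with a handle; stands loose on the table about 270 mm to one side of the chest's middle. Origin: centre of its underside. Leave alone.
- diffuser: Amber glass bottle with black cap, 60 mm across, 125 mm high; stands loose on the table about 270 mm to the other side of the chest. Origin: centre of its underside. Leave alone.
- tin_a: Copper-coloured tin, 44 mm across, 26 mm high, loose in the chest's tray. Origin: centre of its underside. It clears the shut lid by 10 mm. Leave alone.
- tin_b: Silver tin of the same size, loose in the chest's tray. Leave alone.

How it is judged:
By the outcome, as a careful person would: the job done as asked, in the order asked, and still so for the second after the job is handed in, with the robot touching nothing.
It also fails if it takes over 56 s, if anything falls off the work surface, if the arm or the gripper's body presses on something with over 40 N, if the wrist force passes 120 N, or if a joint passes its speed limit or range.

## Working session

There is one attempt and no reset: what is moved stays moved. The work goes in short steps, Python scripts to look and compute and a tool call to move; the robot and the scene stay as the last step left them, time stands still between calls to the robot, and variables do not carry over. Pictures are saved under pics/ and viewed, at most 10 in all, crops included, and the job is handed in when it is done.

Besides the shell and the picture viewer there is one more tool, called after ">>>" by a JSON object that holds its "name" and its "arguments". step_arm: Moves the arm, as the interface text tells. Its arguments: {"type":"object","properties":{"commands":{"type":"array","items":{"type":"number"}},"jaw":{"type":"number"},"grip_force":{"type":"number"}},"required":["commands"]}

```bash
mkdir -p pics; python3 - <<'E'
from station import manip
import cv2
for n in("side","top"):
    s=manip.snapshot(n); cv2.imwrite(f"pics/{n}0.png",s["pixels"]); print(n,s["fx"],s["k1"],s["R"],s["t"])
s=manip.sense();print(s["t"],s["tcp_pos"],s["tool_rot"],s["force"],s["finger_gap"])
E
```

```text
side 522.2996427594932 -0.012782090355140363 [[ 0.70147253 -0.71269155  0.00265417]
 [-0.49397217 -0.48887393 -0.71902279]
 [ 0.51373902  0.50306365 -0.69498142]] [-0.43107132  0.41901948  0.78727225]
top 563.3012132859405 -0.06799469526375408 [[ 0.00276886 -0.99994115  0.01048908]
 [-0.9903941  -0.0041922  -0.13820984]
 [ 0.13824568 -0.01000564 -0.99034742]] [0.034311   0.65089682 1.28050127]
0.1 [0.17226674 0.6001054  0.23042067] [ 1.39424425e-01  9.90232213e-01 -9.44316889e-04 -3.21448056e-04] [0.66573037 0.70883754 0.18799349] 0.9968887212022698
```

View pics/side0.png

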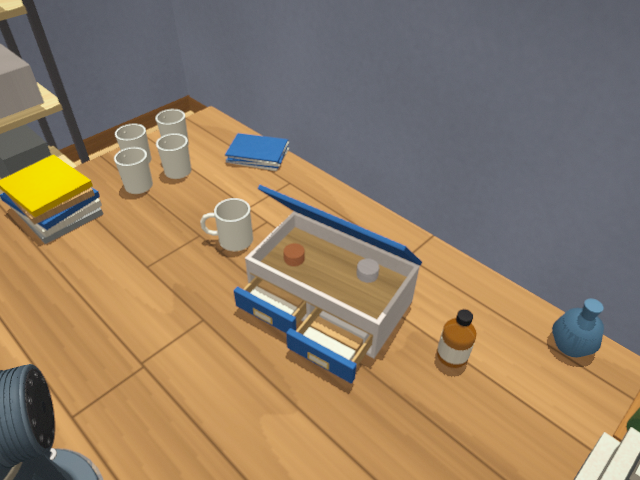

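View pics/top0.png

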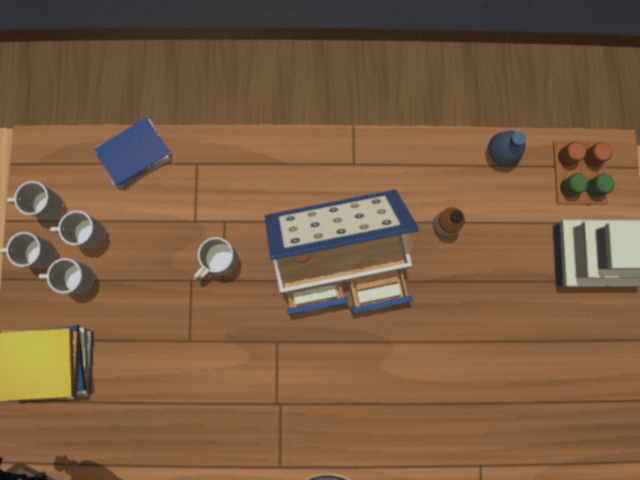

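The side view shows the chest centred near (330,285), both drawers out and the lid raised with its edge running from (262,188) to (418,260). In the top view the lid's free edge runs from (272,255) to (415,232) and the drawer fronts are at (317,306) and (381,304). The mug is on the left and the bottle on the right. I'll enlarge both.

```bash
python3 - <<'E'
import cv2
a=cv2.imread("pics/side0.png")[175:385,225:425]; cv2.imwrite("pics/side0c.png",cv2.resize(a[:, :],None,fx=2.8,fy=2.8,interpolation=cv2.INTER_CUBIC))
a=cv2.imread("pics/top0.png")[180:325,255:425]; cv2.imwrite("pics/top0c.png",cv2.resize(a,None,fx=4,fy=4,interpolation=cv2.INTER_CUBIC))
E
```

```text
(no output)
```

View pics/side0c.png

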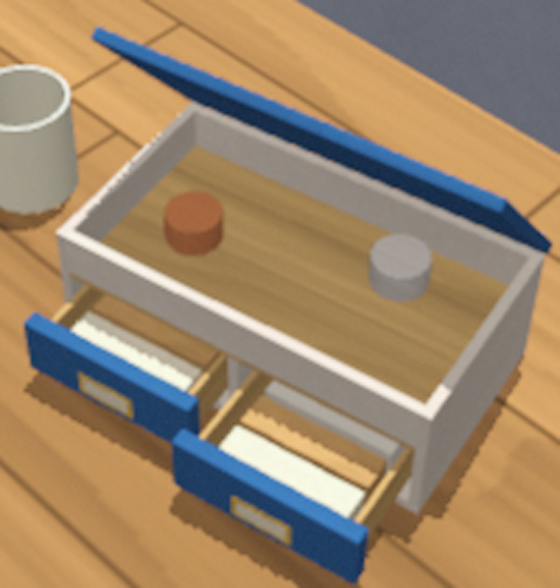

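View pics/top0c.png

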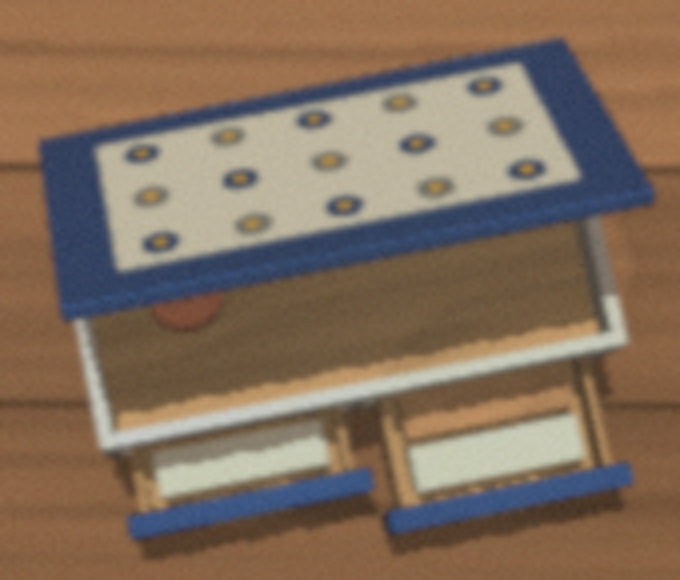

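The crops give clear corners for the rim, drawer fronts and lid, so I'll fit the chest pose and joints from both views.

```bash
cat > fit.py <<'E'
import numpy as np, json
from station import manip
from scipy.optimize import least_squares
C={n:manip.snapshot(n) for n in("side","top")}
def proj(n,X):
    c=C[n];p=np.array(c["R"])@X+np.array(c["t"]);s=p[:2]/p[2];s=s*(1+c["k1"]*(s@s))
    return np.array([c["fx"]*s[0]+c["cx"],c["fy"]*s[1]+c["cy"]])
def R(a):c,s=np.cos(a),np.sin(a);return np.array([[c,-s,0],[s,c,0],[0,0,1]])
def pt(v,k,a):
    x,y,yaw,dl,dr,lid=v
    if k=="c":p=a
    elif k=="l":p=(a[0]-dl,a[1],a[2])
    elif k=="r":p=(a[0]-dr,a[1],a[2])
    else: # lid: a=(r along, y, thickness)
        r,yy,h=a;p=(.085-r*np.cos(lid)+h*np.sin(lid),yy,.106+r*np.sin(lid)+h*np.cos(lid))
    return R(yaw)@np.array(p)+[x,y,0]
obs=[("side","c",(-.085,.15,.106),58,233),("side","c",(-.085,-.15,.106),432,415),("side","c",(-.085,-.15,0),418,510),
("side","l",(-.099,.145,.062),28,325),("side","l",(-.099,.145,.012),28,365),("side","l",(-.099,.002,.062),193,402),("side","l",(-.099,.002,.012),193,440),
("side","r",(-.099,-.002,.062),177,442),("side","r",(-.099,-.002,.012),177,478),("side","r",(-.099,-.145,.062),358,543),("side","r",(-.099,-.145,.012),356,580),
("side","d",(.176,.152,.0),98,42),("side","d",(.176,-.152,.0),503,210),
("top","c",(-.085,.15,.106),103,447),("top","c",(-.085,-.15,.106),627,343),
("top","l",(-.085,.145,.062),130,516),("top","l",(-.085,.002,.062),370,472),("top","r",(-.085,-.002,.062),387,508),("top","r",(-.085,-.145,.062),630,465),
("top","d",(0,.152,.01),40,142),("top","d",(0,-.152,.01),565,40),("top","d",(.176,.152,.01),63,306),("top","d",(.176,-.152,.01),650,190)]
def px(o): return np.array([(o[3]+.5)/2.8-.5+225,(o[4]+.5)/2.8-.5+175]) if o[0]=="side" else np.array([(o[3]+.5)/4-.5+255,(o[4]+.5)/4-.5+180])
f=lambda v:np.concatenate([proj(o[0],pt(v,o[1],o[2]))-px(o) for o in obs])
if __name__=="__main__":
    s=least_squares(f,[.65,0,.1,.05,.05,1.],loss="soft_l1");v=s.x
    print(v.round(4));
    for o,r in zip(obs,f(v).reshape(-1,2)):print(o[0],o[1],o[2],r.round(1))
    json.dump(list(v),open("v.json","w"))
    for k,a in (("l",(-.099,.0735,.037)),("r",(-.099,-.0735,.037)),("d",(.176,0,.01)),("d",(.176,.152,.01)),("d",(.176,-.152,.01))):print(k,pt(v,k,a).round(4))
E
python3 fit.py
```

```text
[ 0.6388 -0.0224  0.2036  0.0359  0.063   0.8792]
side c (-0.085, 0.15, 0.106) [-0.3 -0.3]
side c (-0.085, -0.15, 0.106) [0.1 1.1]
side c (-0.085, -0.15, 0) [0.2 1.1]
side l (-0.099, 0.145, 0.062) [-1.3 -1.6]
side l (-0.099, 0.145, 0.012) [1.3 0.1]
side l (-0.099, 0.002, 0.062) [-0.9  2.5]
side l (-0.099, 0.002, 0.012) [-0.2  4.7]
side r (-0.099, -0.002, 0.062) [-1.7 -1. ]
side r (-0.099, -0.002, 0.012) [-0.8  1.8]
side r (-0.099, -0.145, 0.062) [ 1.  -0.5]
side r (-0.099, -0.145, 0.012) [0.2 1.6]
side d (0.176, 0.152, 0.0) [-2.7 -1.5]
side d (0.176, -0.152, 0.0) [-0.5  1. ]
top c (-0.085, 0.15, 0.106) [-0.1  0.4]
top c (-0.085, -0.15, 0.106) [ 0.5 -0.4]
top l (-0.085, 0.145, 0.062) [-0.8 -0.9]
top l (-0.085, 0.002, 0.062) [ 0.3 -2.4]
top r (-0.085, -0.002, 0.062) [ 0.2 -0.2]
top r (-0.085, -0.145, 0.062) [ 0.1 -2. ]
top d (0, 0.152, 0.01) [-0.6 -1. ]
top d (0, -0.152, 0.01) [-0.1 -1.6]
top d (0.176, 0.152, 0.01) [-0.7  0.1]
top d (0.176, -0.152, 0.01) [ 1.6 -0.9]
l [0.4918 0.0223 0.037 ]
r [ 0.4951 -0.1272  0.037 ]
d [ 0.6197 -0.0264  0.2479]
d [0.589  0.1225 0.2479]
d [ 0.6504 -0.1753  0.2479]
```

```bash
cat > plan.py <<'E'
import sys,json,numpy as np
from station import manip
from scipy.spatial.transform import Rotation as Ro, Slerp
v=json.load(open("v.json"));x0,y0,yaw=v[:3];Rc=Ro.from_euler("z",yaw)
def show():
    s=manip.sense();r=Ro.from_quat(s["tool_rot"]);p=Rc.inv().apply(np.array(s["tcp_pos"])-[x0,y0,0])
    print("t",round(s["t"],2),"chest",p.round(4),"F",np.round(Rc.inv().apply(s["force"]),1),"z",Rc.inv().apply(r.as_matrix()[:,2]).round(3),"gap",round(s["finger_gap"],2));return np.array(s["tcp_pos"]),r
# args: waypoints "x,y,z,tilt,n" in chest frame; '.' keeps the start value
p,r=show();P=[];Q=[]
for a in sys.argv[1:]:
    x,y,z,t,n=map(float,a.split(","));t=np.radians(t)
    g=Rc.apply([x,y,z])+[x0,y0,0];m=np.array([[-np.cos(t),0,np.sin(t)],[0,1,0],[-np.sin(t),0,-np.cos(t)]])
    gr=Rc*Ro.from_matrix(m);sl=Slerp([0,1],Ro.concatenate([r,gr]))
    for k in range(1,int(n)+1):P.append(p+(g-p)*k/n);Q.append(sl(k/n))
    p,r=g,gr
b,br=show.__wrapped__() if hasattr(show,"__wrapped__") else (np.array(manip.sense()["tcp_pos"]),Ro.from_quat(manip.sense()["tool_rot"]))
for i in range(0,len(P),10):
    out=[]
    for k in range(i,i+10):
        k=min(k,len(P)-1);d=br.inv().apply(P[k]-b);w=np.degrees((br.inv()*Q[k]).as_rotvec())
        out.append(",".join(f"{q:.3f}" for q in d)+","+",".join(f"{q:.1f}" for q in w))
    print(", ".join(out).replace("-0.000","0").replace("-0.0,","0,"));b,br=P[min(i+9,len(P)-1)],Q[min(i+9,len(P)-1)]
E
sed -i 's/^b,br=.*/s=manip.sense();b,br=np.array(s["tcp_pos"]),Ro.from_quat(s["tool_rot"])/' plan.py
python3 plan.py -.24,.37,.22,0,10 -.19,.0735,.14,15,10 -.175,.0735,.04,15,10
```

```text
t 0.2 chest [-0.3309  0.7042  0.2307] F [-0.7 -0.8 -0.1] z [-0.001 -0.001 -1.   ] gap 1.0
-0.024,-0.025,0.001,0,0,-2.8, -0.047,-0.051,0.002,0,0,-5.5, -0.071,-0.076,0.003,0,0,-8.3, -0.094,-0.101,0.004,0,0,-11.1, -0.118,-0.127,0.005,0,0,-13.8, -0.142,-0.152,0.007,0,0,-16.6, -0.165,-0.178,0.008,-0.1,0,-19.4, -0.189,-0.203,0.009,-0.1,0,-22.2, -0.212,-0.228,0.010,-0.1,0,-24.9, -0.236,-0.254,0.011,-0.1,0,-27.7
-0.005,-0.030,0.008,0,-1.5,0, -0.010,-0.059,0.016,0.0,-3.0,0, -0.015,-0.089,0.024,0.0,-4.5,0.0, -0.020,-0.119,0.032,0.0,-6.0,0, -0.025,-0.148,0.040,0.0,-7.5,0, -0.030,-0.178,0.048,0.0,-9.0,0, -0.035,-0.208,0.056,0.0,-10.5,0.0, -0.040,-0.237,0.064,0.0,-12.0,0, -0.045,-0.267,0.072,0.0,-13.5,0, -0.050,-0.297,0.080,0.0,-15.0,-0.0
0.001,0,0.010,0.0,0.0,0.0, 0.002,0,0.020,0.0,0.0,0.0, 0.003,0,0.030,0.0,0.0,0.0, 0.005,0,0.040,0.0,0.0,0.0, 0.006,0,0.050,0.0,0.0,0.0, 0.007,0,0.060,0.0,0.0,0.0, 0.008,0,0.070,0.0,0.0,0.0, 0.009,0,0.080,0.0,0.0,0.0, 0.010,0,0.090,0.0,0.0,0.0, 0.011,0,0.100,0.0,0.0,0.0
```

>>> {"name": "step_arm", "arguments": {"commands": [-0.024,-0.025,0.001,0,0,-2.8,-0.047,-0.051,0.002,0,0,-5.5,-0.071,-0.076,0.003,0,0,-8.3,-0.094,-0.101,0.004,0,0,-11.1,-0.118,-0.127,0.005,0,0,-13.8,-0.142,-0.152,0.007,0,0,-16.6,-0.165,-0.178,0.008,0,0,-19.4,-0.189,-0.203,0.009,0,0,-22.2,-0.212,-0.228,0.01,0,0,-24.9,-0.236,-0.254,0.011,0,0,-27.7], "jaw": 0}}

```text
t: 1.2
tcp_pos: [0.3297, 0.2902, 0.2204]
tool_rot: [-0.103, 0.995, 0.0, 0.0]
force: [0.4, -0.0, 0.1]
finger_gap: -0.0
gripper_force: 0.0
```

>>> {"name": "step_arm", "arguments": {"commands": [-0.005,-0.03,0.008,0,-1.5,0,-0.01,-0.059,0.016,0,-3,0,-0.015,-0.089,0.024,0,-4.5,0,-0.02,-0.119,0.032,0,-6,0,-0.025,-0.148,0.04,0,-7.5,0,-0.03,-0.178,0.048,0,-9,0,-0.035,-0.208,0.056,0,-10.5,0,-0.04,-0.237,0.064,0,-12,0,-0.045,-0.267,0.072,0,-13.5,0,-0.05,-0.297,0.08,0,-15,0]}}

```text
t: 2.2
tcp_pos: [0.4388, 0.0093, 0.1402]
tool_rot: [-0.101, 0.986, 0.013, 0.131]
force: [0.2, 0.7, -0.2]
finger_gap: 0.001
gripper_force: 0.0
```

```bash
python3 plan.py -.175,.0735,.04,15,10 -.15,.0735,.04,15,10
```

```text
t 2.2 chest [-0.1895  0.0715  0.1402] F [ 0.3  0.6 -0.2] z [ 0.26  -0.001 -0.966] gap 0.0
0.001,0.000,0.010,0,0.0,0.0, 0.002,0.000,0.020,0,0.0,0.0, 0.004,0.001,0.030,0,0.0,0.0, 0.005,0.001,0.040,0,0.0,0.0, 0.006,0.001,0.050,0,0.0,0.0, 0.007,0.001,0.060,0,0.1,0.0, 0.008,0.001,0.070,0,0.1,0.0, 0.010,0.002,0.080,0,0.1,0.0, 0.011,0.002,0.090,0,0.1,0.0, 0.012,0.002,0.100,0,0.1,0.0
-0.002,0.000,0.001,0.0,0.0,0.0, -0.005,0.000,0.001,0.0,0.0,0.0, -0.007,0.000,0.002,0.0,0.0,0.0, -0.010,0.000,0.003,0.0,0.0,0.0, -0.012,0.000,0.003,0.0,0.0,0.0, -0.014,0,0.004,0.0,0.0,0.0, -0.017,0,0.005,0.0,0.0,0.0, -0.019,0,0.005,0.0,0.0,0.0, -0.022,0,0.006,0.0,0.0,0.0, -0.024,0.000,0.006,0.0,0.0,0.0
```

>>> {"name": "step_arm", "arguments": {"commands": [0.001,0,0.01,0,0,0,0.002,0,0.02,0,0,0,0.004,0,0.03,0,0,0,0.005,0,0.04,0,0,0,0.006,0,0.05,0,0,0,0.007,0,0.06,0,0,0,0.008,0,0.07,0,0,0,0.01,0,0.08,0,0,0,0.011,0,0.09,0,0,0,0.012,0,0.1,0,0,0]}}

```text
t: 3.2
tcp_pos: [0.4593, 0.0154, 0.0479]
tool_rot: [-0.1, 0.987, 0.011, 0.122]
force: [0.6, 0.4, 0.0]
finger_gap: 0.0
gripper_force: 0.0
```

>>> {"name": "step_arm", "arguments": {"commands": [-0.002,0,0.001,0,0,0,-0.005,0,0.001,0,0,0,-0.007,0,0.002,0,0,0,-0.01,0,0.003,0,0,0,-0.012,0,0.003,0,0,0,-0.014,0,0.004,0,0,0,-0.017,0,0.005,0,0,0,-0.019,0,0.005,0,0,0,-0.022,0,0.006,0,0,0,-0.024,0,0.006,0,0,0]}}

```text
t: 4.2
tcp_pos: [0.4824, 0.0205, 0.0481]
tool_rot: [-0.1, 0.987, 0.011, 0.122]
force: [-2.1, -1.7, -1.8]
finger_gap: -0.001
gripper_force: 1.0
```

```bash
python3 plan.py -.115,.0735,.04,15,20
```

```text
t 4.2 chest [-0.1445  0.0737  0.0481] F [-2.4 -1.2 -1.8] z [ 0.242 -0.002 -0.97 ] gap -0.0
-0.001,0,0.001,0,0,0, -0.003,0,0.001,0,-0.1,0, -0.004,0,0.002,0,-0.1,0, -0.005,0,0.003,0,-0.2,0, -0.007,0,0.004,0,-0.2,0, -0.008,0,0.004,0,-0.3,0, -0.009,0,0.005,0,-0.3,0, -0.011,0,0.006,-0.1,-0.4,0, -0.012,0,0.007,-0.1,-0.4,0, -0.013,0,0.007,-0.1,-0.5,-0.0
-0.001,0,0.001,0,0,0, -0.003,0,0.002,0,-0.1,0, -0.004,0,0.002,0,-0.1,0, -0.005,0,0.003,0,-0.2,0, -0.007,0,0.004,0,-0.2,0, -0.008,0,0.005,0,-0.3,0, -0.009,0,0.005,0,-0.3,0, -0.011,0,0.006,-0.1,-0.4,0, -0.012,0,0.007,-0.1,-0.4,0, -0.013,0,0.008,-0.1,-0.5,-0.0
```

>>> {"name": "step_arm", "arguments": {"commands": [-0.0015,0,0.0004,0,0,0,-0.003,0,0.0008,0,0,0,-0.005,0,0.0012,0,0,0,-0.007,0,0.0017,0,0,0,-0.009,0,0.0022,0,0,0,-0.011,0,0.0027,0,0,0,-0.013,0,0.0032,0,0,0,-0.015,0,0.0037,0,0,0,-0.017,0,0.0042,0,0,0,-0.019,0,0.0047,0,0,0]}}

```text
t: 5.2
tcp_pos: [0.5021, 0.0245, 0.0483]
tool_rot: [-0.1, 0.987, 0.011, 0.122]
force: [-2.7, -0.5, -1.7]
finger_gap: 0.002
gripper_force: 1.1
```

```bash
python3 plan.py -.113,.0735,.045,15,10
```

```text
t 5.2 chest [-0.1245  0.0736  0.0483] F [-2.8  0.1 -1.7] z [ 0.243 -0.003 -0.97 ] gap 0.0
-0.001,0,0.001,0,-0.1,0, -0.002,0,0.001,0,-0.2,0, -0.003,0,0.002,0,-0.3,0, -0.004,0,0.002,-0.1,-0.4,0, -0.005,0,0.003,-0.1,-0.5,0, -0.006,0,0.004,-0.1,-0.6,0, -0.007,0,0.004,-0.1,-0.6,-0.1, -0.008,0,0.005,-0.1,-0.7,-0.1, -0.009,0,0.005,-0.1,-0.8,-0.1, -0.010,0,0.006,-0.2,-0.9,-0.1
```

>>> {"name": "step_arm", "arguments": {"commands": [-0.001,0,0.0003,0,0,0,-0.002,0,0.0005,0,0,0,-0.003,0,0.0008,0,0,0,-0.004,0,0.001,0,0,0,-0.005,0,0.0013,0,0,0,-0.006,0,0.0015,0,0,0,-0.007,0,0.0018,0,0,0,-0.008,0,0.002,0,0,0,-0.009,0,0.0023,0,0,0,-0.01,0,0.0025,0,0,0]}}

```text
t: 6.2
tcp_pos: [0.5122, 0.0264, 0.0484]
tool_rot: [-0.1, 0.987, 0.011, 0.122]
force: [-2.7, 2.0, -0.2]
finger_gap: -0.0
gripper_force: 1.0
```

>>> {"name": "step_arm", "arguments": {"commands": [-0.0005,0,0.0001,0,0,0,-0.001,0,0.0002,0,0,0,-0.0015,0,0.0004,0,0,0,-0.002,0,0.0005,0,0,0,-0.0025,0,0.0006,0,0,0,-0.003,0,0.0007,0,0,0,-0.0035,0,0.0009,0,0,0,-0.004,0,0.001,0,0,0,-0.004,0,0.001,0,0,0,-0.004,0,0.001,0,0,0]}}

```text
t: 7.2
tcp_pos: [0.5164, 0.0271, 0.0484]
tool_rot: [-0.1, 0.987, 0.011, 0.122]
force: [-2.4, 1.3, -0.7]
finger_gap: -0.003
gripper_force: 0.8
```

```bash
python3 plan.py
```

```text
t 7.2 chest [-0.1099  0.0733  0.0484] F [-2.1  1.8 -0.7] z [ 0.244 -0.003 -0.97 ] gap -0.0
```

Still sliding with only friction force, so I'll go on slowly.

>>> {"name": "step_arm", "arguments": {"commands": [-0.0005,0,0.0001,0,0,0,-0.001,0,0.0002,0,0,0,-0.0015,0,0.0004,0,0,0,-0.002,0,0.0005,0,0,0,-0.0025,0,0.0006,0,0,0,-0.003,0,0.0007,0,0,0,-0.003,0,0.0007,0,0,0,-0.003,0,0.0007,0,0,0,-0.003,0,0.0007,0,0,0,-0.003,0,0.0007,0,0,0]}}

```text
t: 8.2
tcp_pos: [0.5169, 0.0275, 0.0483]
tool_rot: [-0.1, 0.988, 0.011, 0.121]
force: [-8.5, -6.1, 4.5]
finger_gap: -0.002
gripper_force: 5.0
```

```bash
python3 plan.py
```

```text
t 8.2 chest [-0.1094  0.0736  0.0483] F [-9.5 -4.3  4.5] z [ 0.24  -0.002 -0.971] gap -0.0
```

```bash
python3 plan.py -.14,.0735,.055,14,5 -.19,.02,.10,10,5 -.19,-.0735,.08,10,5 -.182,-.0735,.045,10,5
```

```text
t 8.2 chest [-0.1094  0.0736  0.0483] F [-9.5 -4.3  4.5] z [ 0.24  -0.002 -0.971] gap -0.0
0.006,0,-0.003,0,0,0, 0.011,0,-0.006,0,0,0, 0.017,0,-0.008,-0.1,-0.1,-0.1, 0.023,0,-0.011,-0.1,-0.1,-0.1, 0.028,0,-0.014,-0.1,-0.1,-0.1, 0.036,-0.011,-0.025,-0.1,0.7,-0.1, 0.043,-0.022,-0.036,-0.1,1.5,-0.1, 0.051,-0.032,-0.047,-0.1,2.3,-0.1, 0.058,-0.043,-0.058,-0.1,3.1,-0.1, 0.066,-0.054,-0.069,-0.1,3.9,-0.1
0.001,-0.019,0.004,0.0,0,0, 0.001,-0.037,0.008,0.0,0,0, 0.002,-0.056,0.012,0.0,0,0, 0.003,-0.075,0.016,0.0,0,0, 0.003,-0.094,0.020,0.0,0,0, 0.003,-0.094,0.027,0.0,0,0, 0.003,-0.094,0.034,0.0,0,0, 0.002,-0.094,0.041,0.0,0,0, 0.002,-0.094,0.048,0.0,0,0, 0.002,-0.094,0.056,0.0,0,-0.0
```

>>> {"name": "step_arm", "arguments": {"commands": [0.006,0,-0.003,0,0,0,0.011,0,-0.006,0,0,0,0.017,0,-0.008,0,0,0,0.023,0,-0.011,0,0,0,0.028,0,-0.014,0,0,0,0.036,-0.011,-0.025,0,0.7,0,0.043,-0.022,-0.036,0,1.5,0,0.051,-0.032,-0.047,0,2.3,0,0.058,-0.043,-0.058,0,3.1,0,0.066,-0.054,-0.069,0,3.9,0]}}

```text
t: 9.2
tcp_pos: [0.4513, -0.042, 0.1002]
tool_rot: [-0.1, 0.991, 0.007, 0.089]
force: [0.4, -0.6, -0.5]
finger_gap: 0.001
gripper_force: 0.0
```

>>> {"name": "step_arm", "arguments": {"commands": [0.001,-0.019,0.004,0,0,0,0.001,-0.037,0.008,0,0,0,0.002,-0.056,0.012,0,0,0,0.003,-0.075,0.016,0,0,0,0.003,-0.094,0.02,0,0,0,0.003,-0.094,0.027,0,0,0,0.003,-0.094,0.034,0,0,0,0.002,-0.094,0.041,0,0,0,0.002,-0.094,0.048,0,0,0,0.002,-0.094,0.056,0,0,0]}}

```text
t: 10.2
tcp_pos: [0.4773, -0.1309, 0.0436]
tool_rot: [-0.101, 0.991, 0.008, 0.088]
force: [-0.4, 0.5, -0.3]
finger_gap: -0.003
gripper_force: 0.0
```

```bash
python3 plan.py -.174,-.0735,.043,10,5  -.125,-.0735,.043,10,25
```

```text
t 10.2 chest [-0.1801 -0.0736  0.0436] F [-0.3  0.6 -0.3] z [ 0.177 -0.002 -0.984] gap -0.0
-0.001,0.000,0.000,0,0.0,0, -0.002,0.000,0.001,-0.1,0.1,0, -0.004,0.000,0.001,-0.1,0.1,0, -0.005,0.000,0.001,-0.1,0.1,0, -0.006,0.000,0.002,-0.1,0.2,0, -0.008,0.000,0.002,-0.1,0.2,0, -0.010,0.000,0.002,-0.1,0.2,0, -0.012,0.000,0.003,-0.1,0.2,0, -0.014,0.000,0.003,-0.1,0.2,0, -0.016,0.000,0.003,-0.1,0.2,-0.0
-0.002,0.000,0.000,0.0,0.0,0.0, -0.004,0,0.001,0.0,0.0,0.0, -0.006,0.000,0.001,0.0,0.0,0.0, -0.008,0.000,0.001,0.0,0.0,0.0, -0.010,0,0.002,0.0,0.0,0.0, -0.012,0.000,0.002,0.0,0.0,0.0, -0.014,0.000,0.002,0.0,0.0,0.0, -0.015,0.000,0.003,0.0,0.0,0.0, -0.017,0.000,0.003,0.0,0.0,0.0, -0.019,0.000,0.003,0.0,0.0,0.0
-0.002,0,0.000,0.0,0.0,0.0, -0.004,0,0.001,0.0,0.0,0.0, -0.006,0,0.001,0.0,0.0,0.0, -0.008,0.000,0.001,0.0,0.0,0.0, -0.010,0.000,0.002,0.0,0.0,0.0, -0.012,0,0.002,0.0,0.0,0.0, -0.014,0,0.002,0.0,0.0,0.0, -0.015,0.000,0.003,0.0,0.0,0.0, -0.017,0.000,0.003,0.0,0.0,0.0, -0.019,0,0.003,0.0,0.0,0.0
```

>>> {"name": "step_arm", "arguments": {"commands": [-0.001,0,0,0,0,0,-0.002,0,0.001,0,0,0,-0.004,0,0.001,0,0,0,-0.005,0,0.001,0,0,0,-0.006,0,0.001,0,0,0,-0.008,0,0.002,0,0,0,-0.01,0,0.002,0,0,0,-0.012,0,0.002,0,0,0,-0.014,0,0.003,0,0,0,-0.016,0,0.003,0,0,0]}}

```text
t: 11.2
tcp_pos: [0.4933, -0.1283, 0.0439]
tool_rot: [-0.1, 0.991, 0.008, 0.088]
force: [-1.9, -0.8, -2.0]
finger_gap: -0.003
gripper_force: 1.1
```

>>> {"name": "step_arm", "arguments": {"commands": [-0.002,0,0,0,0,0,-0.004,0,0.001,0,0,0,-0.006,0,0.001,0,0,0,-0.008,0,0.001,0,0,0,-0.01,0,0.002,0,0,0,-0.012,0,0.002,0,0,0,-0.014,0,0.002,0,0,0,-0.016,0,0.003,0,0,0,-0.018,0,0.003,0,0,0,-0.02,0,0.003,0,0,0]}}

```text
t: 12.2
tcp_pos: [0.5133, -0.1245, 0.0446]
tool_rot: [-0.1, 0.991, 0.008, 0.088]
force: [-1.9, -0.1, -1.5]
finger_gap: -0.002
gripper_force: 1.1
```

>>> {"name": "step_arm", "arguments": {"commands": [-0.002,0,0,0,0,0,-0.004,0,0.001,0,0,0,-0.006,0,0.001,0,0,0,-0.008,0,0.001,0,0,0,-0.01,0,0.002,0,0,0,-0.012,0,0.002,0,0,0,-0.014,0,0.002,0,0,0,-0.016,0,0.003,0,0,0,-0.018,0,0.003,0,0,0,-0.02,0,0.003,0,0,0]}}

```text
t: 13.2
tcp_pos: [0.533, -0.1204, 0.0451]
tool_rot: [-0.1, 0.991, 0.008, 0.088]
force: [-2.3, -1.9, -1.4]
finger_gap: 0.001
gripper_force: 1.1
```

```bash
python3 plan.py
```

```text
t 13.2 chest [-0.1234 -0.0745  0.0451] F [-2.7 -1.4 -1.4] z [ 0.177 -0.003 -0.984] gap 0.0
```

>>> {"name": "step_arm", "arguments": {"commands": [-0.0012,0,0.0002,0,0,0,-0.0024,0,0.0004,0,0,0,-0.0036,0,0.0006,0,0,0,-0.0048,0,0.0009,0,0,0,-0.006,0,0.0011,0,0,0,-0.007,0,0.0013,0,0,0,-0.008,0,0.0014,0,0,0,-0.009,0,0.0016,0,0,0,-0.01,0,0.0018,0,0,0,-0.011,0,0.002,0,0,0]}}

```text
t: 14.2
tcp_pos: [0.544, -0.1182, 0.0452]
tool_rot: [-0.1, 0.991, 0.008, 0.089]
force: [-2.5, 0.2, -0.7]
finger_gap: -0.001
gripper_force: 1.0
```

>>> {"name": "step_arm", "arguments": {"commands": [-0.0005,0,0.0001,0,0,0,-0.001,0,0.0002,0,0,0,-0.0015,0,0.0003,0,0,0,-0.002,0,0.0004,0,0,0,-0.0025,0,0.0005,0,0,0,-0.003,0,0.0005,0,0,0,-0.0035,0,0.0006,0,0,0,-0.004,0,0.0007,0,0,0,-0.0045,0,0.0008,0,0,0,-0.005,0,0.0009,0,0,0]}}

```text
t: 15.2
tcp_pos: [0.5463, -0.1175, 0.0451]
tool_rot: [-0.101, 0.991, 0.008, 0.086]
force: [-10.9, -6.6, 4.8]
finger_gap: -0.001
gripper_force: 6.6
```

```bash
python3 plan.py
```

```text
t 15.2 chest [-0.1098 -0.0744  0.0451] F [-12.   -4.3   4.8] z [ 0.173 -0.002 -0.985] gap -0.0
```

```bash
python3 plan.py -.15,-.07,.06,8,4 -.15,-.03,.20,0,8 -.12,0,.29,0,5 -.0,0,.29,0,6 .007,0,.245,0,7; python3 - <<'E'
import numpy as np
for t in (.9,.85,.75,.65,.55,.45,.35,.25,.15,.08,.03,0,-.02): print(t,round(.085-.15*np.cos(t)+.01*np.sin(t)+.0105,4),round(.106+.15*np.sin(t)+.01*np.cos(t),4))
E
```

```text
t 15.2 chest [-0.1098 -0.0744  0.0451] F [-12.   -4.3   4.8] z [ 0.173 -0.002 -0.985] gap -0.0
0.009,0.001,-0.005,0,0.5,0, 0.018,0.002,-0.011,0,1.0,0, 0.028,0.003,-0.016,-0.1,1.5,0, 0.037,0.004,-0.022,-0.1,2.0,0, 0.034,0.009,-0.039,-0.1,3.0,0, 0.031,0.014,-0.056,-0.1,4.0,0, 0.028,0.019,-0.073,-0.1,5.0,0, 0.025,0.024,-0.091,-0.1,6.0,0, 0.022,0.029,-0.108,-0.1,7.0,0, 0.019,0.034,-0.125,-0.1,8.0,-0.0
-0.001,0.005,-0.017,0,1.0,0, -0.001,0.010,-0.035,0.0,2.0,0.0, -0.008,0.016,-0.053,0.0,2.0,0.0, -0.014,0.022,-0.071,0.0,2.0,0.0, -0.021,0.028,-0.088,0.0,2.0,0.0, -0.028,0.034,-0.106,0.0,2.0,0.0, -0.034,0.040,-0.124,0.0,2.0,0.0, -0.054,0.040,-0.123,0.0,2.0,0.0, -0.074,0.040,-0.122,0.0,2.0,0.0, -0.094,0.040,-0.122,0.0,2.0,0.0
-0.020,0.000,0.000,0.0,0.0,0.0, -0.040,0.000,0.000,0.0,0.0,0.0, -0.060,0.000,0.000,0.0,0.0,0.0, -0.061,0.000,0.006,0.0,0.0,0.0, -0.062,0.000,0.013,0.0,0.0,0.0, -0.063,0.000,0.019,0.0,0.0,0.0, -0.064,0.000,0.026,0.0,0.0,0.0, -0.065,0.000,0.032,0.0,0.0,0.0, -0.066,0.000,0.039,0.0,0.0,0.0, -0.067,0.000,0.045,0.0,0.0,0.0
0.9 0.0101 0.2297
0.85 0.004 0.2253
0.75 -0.0074 0.2156
0.65 -0.0179 0.2047
0.55 -0.0272 0.1929
0.45 -0.0352 0.1802
0.35 -0.042 0.1668
0.25 -0.0474 0.1528
0.15 -0.0513 0.1383
0.08 -0.0532 0.128
0.03 -0.0541 0.1205
0 -0.0545 0.116
-0.02 -0.0547 0.113
```

>>> {"name": "step_arm", "arguments": {"commands": [0.009,0.001,-0.005,0,0.5,0,0.018,0.002,-0.011,0,1,0,0.028,0.003,-0.016,0,1.5,0,0.037,0.004,-0.022,0,2,0,0.034,0.009,-0.039,0,3,0,0.031,0.014,-0.056,0,4,0,0.028,0.019,-0.073,0,5,0,0.025,0.024,-0.091,0,6,0,0.022,0.029,-0.108,0,7,0,0.019,0.034,-0.125,0,8,0]}}

```text
t: 16.2
tcp_pos: [0.5016, -0.0916, 0.166]
tool_rot: [-0.1, 0.995, 0.0, 0.019]
force: [-0.2, 0.7, -0.4]
finger_gap: -0.0
gripper_force: 0.0
```

>>> {"name": "step_arm", "arguments": {"commands": [-0.001,0.005,-0.017,0,1,0,-0.001,0.01,-0.035,0,2,0,-0.008,0.016,-0.053,0,2,0,-0.014,0.022,-0.071,0,2,0,-0.021,0.028,-0.088,0,2,0,-0.028,0.034,-0.106,0,2,0,-0.034,0.04,-0.124,0,2,0,-0.054,0.04,-0.123,0,2,0,-0.074,0.04,-0.122,0,2,0,-0.094,0.04,-0.122,0,2,0]}}

```text
t: 17.2
tcp_pos: [0.5814, -0.0341, 0.2907]
tool_rot: [-0.1, 0.995, -0.001, 0.002]
force: [-0.0, 0.1, -0.1]
finger_gap: 0.003
gripper_force: 0.0
```

>>> {"name": "step_arm", "arguments": {"commands": [-0.02,0,0,0,0,0,-0.04,0,0,0,0,0,-0.06,0,0,0,0,0,-0.061,0,0.006,0,0,0,-0.062,0,0.013,0,0,0,-0.063,0,0.019,0,0,0,-0.064,0,0.026,0,0,0,-0.065,0,0.032,0,0,0,-0.066,0,0.039,0,0,0,-0.067,0,0.045,0,0,0]}}

```text
t: 18.2
tcp_pos: [0.6471, -0.0211, 0.2448]
tool_rot: [-0.1, 0.995, -0.001, 0.002]
force: [-0.4, -0.0, -0.3]
finger_gap: -0.002
gripper_force: 0.0
```

```bash
python3 plan.py .01,0,.2297,0,7 .004,0,.2253,0,3 -.0074,0,.2156,0,5 -.0179,0,.2047,0,5 -.0272,0,.1929,0,5 -.0352,0,.1802,0,5
```

```text
t 18.2 chest [ 0.0083 -0.0004  0.2448] F [-0.4  0.1 -0.3] z [ 0.003 -0.003 -1.   ] gap -0.0
0,0.000,0.002,0,0.0,0, 0,0.000,0.004,0,0.1,0, -0.001,0.000,0.006,-0.1,0.1,-0.1, -0.001,0.000,0.009,-0.1,0.1,-0.1, -0.001,0.000,0.011,-0.1,0.1,-0.1, -0.001,0.000,0.013,-0.1,0.2,-0.1, -0.002,0.000,0.015,-0.1,0.2,-0.1, 0.000,0.000,0.017,-0.1,0.2,-0.1, 0.002,0.000,0.018,-0.1,0.2,-0.1, 0.004,0.000,0.020,-0.1,0.2,-0.1
0.002,0,0.002,0.0,0.0,0.0, 0.005,0.000,0.004,0.0,0.0,0.0, 0.007,0.000,0.006,0.0,0.0,0.0, 0.009,0.000,0.008,0.0,0.0,0.0, 0.011,0.000,0.010,0.0,0.0,0.0, 0.014,0.000,0.012,0.0,0.0,0.0, 0.016,0.000,0.014,0.0,0.0,0.0, 0.018,0,0.016,0.0,0.0,0.0, 0.020,0,0.018,0.0,0.0,0.0, 0.022,0,0.021,0.0,0.0,0.0
0.002,0,0.002,0.0,0.0,0.0, 0.004,0,0.005,0.0,0.0,0.0, 0.006,0.000,0.007,0.0,0.0,0.0, 0.007,0.000,0.009,0.0,0.0,0.0, 0.009,0.000,0.012,0.0,0.0,0.0, 0.011,0.000,0.014,0.0,0.0,0.0, 0.013,0.000,0.017,0.0,0.0,0.0, 0.014,0.000,0.019,0.0,0.0,0.0, 0.016,0.000,0.022,0.0,0.0,0.0, 0.017,0.000,0.024,0.0,0.0,0.0
```

>>> {"name": "step_arm", "arguments": {"commands": [0,0,0.002,0,0,0,0,0,0.004,0,0,0,-0.001,0,0.006,0,0,0,-0.001,0,0.009,0,0,0,-0.001,0,0.011,0,0,0,-0.001,0,0.013,0,0,0,-0.001,0,0.015,0,0,0,0,0,0.017,0,0,0,0.002,0,0.018,0,0,0,0.004,0,0.02,0,0,0]}}

```text
t: 19.2
tcp_pos: [0.6437, -0.0219, 0.2257]
tool_rot: [-0.101, 0.995, -0.001, 0.002]
force: [2.5, 1.0, 2.7]
finger_gap: -0.001
gripper_force: 1.2
```

>>> {"name": "step_arm", "arguments": {"commands": [0.002,0,0.002,0,0,0,0.005,0,0.004,0,0,0,0.007,0,0.006,0,0,0,0.009,0,0.008,0,0,0,0.011,0,0.01,0,0,0,0.014,0,0.012,0,0,0,0.016,0,0.014,0,0,0,0.018,0,0.016,0,0,0,0.02,0,0.018,0,0,0,0.022,0,0.021,0,0,0]}}

```text
t: 20.2
tcp_pos: [0.6216, -0.0265, 0.2042]
tool_rot: [-0.101, 0.995, -0.001, 0.002]
force: [-0.7, 0.1, 2.1]
finger_gap: -0.001
gripper_force: 1.1
```

```bash
python3 plan.py -.0272,0,.1929,0,5 -.0352,0,.1802,0,5 -.042,0,.1668,0,5 -.0474,0,.1528,0,5 -.0513,0,.1383,0,5 -.0532,0,.128,0,5
```

```text
t 20.2 chest [-0.0177 -0.0005  0.2042] F [-0.6  0.2  2.1] z [ 0.003 -0.003 -1.   ] gap -0.0
0.002,0.000,0.002,0,0.0,0, 0.004,0.000,0.005,-0.1,0.1,0, 0.006,0.000,0.007,-0.1,0.1,-0.1, 0.008,0.000,0.009,-0.1,0.1,-0.1, 0.010,0.000,0.011,-0.2,0.2,-0.1, 0.011,0.000,0.014,-0.2,0.2,-0.1, 0.013,0.001,0.016,-0.2,0.2,-0.1, 0.014,0.001,0.019,-0.2,0.2,-0.1, 0.016,0.001,0.021,-0.2,0.2,-0.1, 0.018,0.001,0.024,-0.2,0.2,-0.1
0.001,0,0.003,0.0,0.0,0.0, 0.003,0.000,0.005,0.0,0.0,0.0, 0.004,0,0.008,0.0,0.0,0.0, 0.005,0.000,0.011,0.0,0.0,0.0, 0.007,0,0.013,0.0,0.0,0.0, 0.008,0.000,0.016,0.0,0.0,0.0, 0.009,0,0.019,0.0,0.0,0.0, 0.010,0.000,0.022,0.0,0.0,0.0, 0.011,0,0.025,0.0,0.0,0.0, 0.012,0,0.027,0.0,0.0,0.0
0.001,0,0.003,0.0,0.0,0.0, 0.002,0.000,0.006,0.0,0.0,0.0, 0.002,0,0.009,0.0,0.0,0.0, 0.003,0.000,0.012,0.0,0.0,0.0, 0.004,0,0.014,0.0,0.0,0.0, 0.004,0.000,0.017,0.0,0.0,0.0, 0.005,0,0.019,0.0,0.0,0.0, 0.005,0,0.021,0.0,0.0,0.0, 0.005,0,0.023,0.0,0.0,0.0, 0.006,0.000,0.025,0.0,0.0,0.0
```

Contact and the force level are as expected.

>>> {"name": "step_arm", "arguments": {"commands": [0.002,0,0.002,0,0,0,0.004,0,0.005,0,0,0,0.006,0,0.007,0,0,0,0.008,0,0.009,0,0,0,0.01,0,0.011,0,0,0,0.011,0,0.014,0,0,0,0.013,0,0.016,0,0,0,0.014,0,0.019,0,0,0,0.016,0,0.021,0,0,0,0.018,0,0.024,0,0,0]}}

```text
t: 21.2
tcp_pos: [0.6046, -0.0299, 0.1802]
tool_rot: [-0.1, 0.995, -0.001, 0.002]
force: [1.6, 1.0, -0.1]
finger_gap: -0.002
gripper_force: 0.8
```

>>> {"name": "step_arm", "arguments": {"commands": [0.001,0,0.003,0,0,0,0.003,0,0.005,0,0,0,0.004,0,0.008,0,0,0,0.005,0,0.011,0,0,0,0.007,0,0.013,0,0,0,0.008,0,0.016,0,0,0,0.009,0,0.019,0,0,0,0.01,0,0.022,0,0,0,0.011,0,0.025,0,0,0,0.012,0,0.027,0,0,0]}}

```text
t: 22.2
tcp_pos: [0.5925, -0.0324, 0.1528]
tool_rot: [-0.101, 0.995, -0.001, 0.002]
force: [-0.4, -0.4, 1.8]
finger_gap: 0.005
gripper_force: 0.8
```

>>> {"name": "step_arm", "arguments": {"commands": [0.001,0,0.002,0,0,0,0.002,0,0.005,0,0,0,0.002,0,0.007,0,0,0,0.003,0,0.01,0,0,0,0.004,0,0.012,0,0,0,0.004,0,0.015,0,0,0,0.005,0,0.017,0,0,0,0.005,0,0.019,0,0,0,0.005,0,0.021,0,0,0,0.006,0,0.023,0,0,0]}}

```text
t: 23.2
tcp_pos: [0.5871, -0.0337, 0.1301]
tool_rot: [-0.1, 0.995, -0.001, 0.002]
force: [0.9, 1.1, 2.1]
finger_gap: 0.002
gripper_force: 0.7
```

```bash
python3 plan.py
```

```text
t 23.2 chest [-0.0529 -0.0006  0.1301] F [1.1 0.9 2.1] z [ 0.004 -0.003 -1.   ] gap 0.0
```

14 mm remain; I'll finish slowly in two calls.

>>> {"name": "step_arm", "arguments": {"commands": [0,0,0.0012,0,0,0,0,0,0.0024,0,0,0,0,0,0.0036,0,0,0,0.0005,0,0.0048,0,0,0,0.0005,0,0.006,0,0,0,0.001,0,0.007,0,0,0,0.001,0,0.008,0,0,0,0.001,0,0.009,0,0,0,0.001,0,0.01,0,0,0,0.001,0,0.011,0,0,0]}}

```text
t: 24.2
tcp_pos: [0.5858, -0.0339, 0.1191]
tool_rot: [-0.101, 0.995, -0.001, 0.002]
force: [-0.1, -0.1, 1.7]
finger_gap: 0.003
gripper_force: 0.7
```

>>> {"name": "step_arm", "arguments": {"commands": [0,0,0.0005,0,0,0,0,0,0.001,0,0,0,0,0,0.0015,0,0,0,0,0,0.002,0,0,0,0,0,0.0025,0,0,0,0,0,0.003,0,0,0,0,0,0.0035,0,0,0,0,0,0.004,0,0,0,0,0,0.0045,0,0,0,0,0,0.005,0,0,0]}}

```text
t: 25.2
tcp_pos: [0.5861, -0.034, 0.116]
tool_rot: [-0.101, 0.995, -0.001, 0.002]
force: [-4.7, 0.7, 14.6]
finger_gap: 0.002
gripper_force: 7.5
```

```bash
python3 plan.py
```

```text
t 25.2 chest [-0.054  -0.0006  0.116 ] F [-4.4  1.6 14.6] z [ 0.004 -0.003 -1.   ] gap 0.0
```

Lid at its stop (z = 0.116). I'll retract straight up and back, clear of the cameras' view of the chest.

>>> {"name": "step_arm", "arguments": {"commands": [0,0,-0.004,0,0,0,0,0,-0.012,0,0,0,0,0,-0.024,0,0,0,0,0,-0.044,0,0,0,0.01,0,-0.064,0,0,0,0.03,0,-0.084,0,0,0,0.05,0,-0.1,0,0,0,0.07,0,-0.115,0,0,0,0.09,0,-0.125,0,0,0,0.11,0,-0.13,0,0,0]}}

```text
t: 26.2
tcp_pos: [0.4778, -0.0561, 0.2456]
tool_rot: [-0.101, 0.995, -0.002, 0.003]
force: [-0.3, 0.4, -0.5]
finger_gap: -0.003
gripper_force: 0.0
```

>>> {"name": "step_arm", "arguments": {"commands": [0,0.03,0,0,0,0,0,0.06,0,0,0,0,0,0.09,0,0,0,0,0,0.12,0,0,0,0,0,0.15,0,0,0,0,0,0.18,0,0,0,0,0,0.21,0,0,0,0,0,0.24,0,0,0,0,0,0.27,0,0,0,0,0,0.3,0,0,0,0]}}

```text
t: 27.2
tcp_pos: [0.4177, 0.2396, 0.2438]
tool_rot: [-0.101, 0.995, -0.001, 0.003]
force: [1.0, -0.0, 0.5]
finger_gap: -0.006
gripper_force: 0.0
```

```bash
python3 plan.py; python3 - <<'E'
from station import manip
import cv2,numpy as np
a=manip.snapshot("side")["pixels"][175:385,200:480];b=manip.snapshot("top")["pixels"][180:325,190:480]
a=cv2.resize(a,(440,330));b=cv2.resize(b,(660,330));cv2.imwrite("pics/end.png",np.vstack([cv2.copyMakeBorder(cv2.resize(a,(440,290)),0,0,0,140,0),cv2.resize(b,(580,290))]))
E
```

```text
t 27.2 chest [-0.1636  0.3013  0.2438] F [ 0.9 -0.2  0.5] z [ 0.005 -0.002 -1.   ] gap -0.01
```

View pics/end.png

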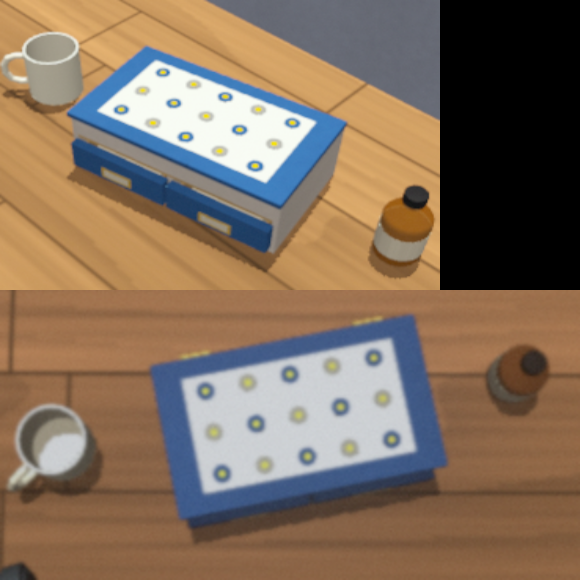

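The final picture shows the lid flat, with its front edge from (70,115) to (280,205) in the upper view. Both drawer fronts are flush, at (115,175) and (215,220), the mug and bottle haven't moved, and the gripper is clear.

```bash
python3 -c "
from station import manip
print(manip.sign_off())"
```

```text
the job is handed in; nothing more can be done
None
```

Both drawers are pushed home to their stops and the lid is flat shut; the mug and bottle are where they were, the tins weren't touched, the arm is clear of everything, and the job was handed in at about 27 s.

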